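# Close the sloping ingredient box

## Robot

A 6-joint arm with a two-finger parallel gripper is mounted at the origin on the work surface. World frame = base frame: x ahead of the robot, y to its left, z up, the work surface at z = 0. Lengths are in m, angles in rad, forces in N, time in s.
With the tool pointing down it reaches from about 0.25 to 0.775 m from the base axis. Payload 8.9 kg.
Tool frame: the origin (TCP) lies on the mounting face of the last link; the fingertips stand 173 mm ahead of it and the grasp point (between the pads) lies 155 mm ahead of it; z points along the fingers, x is the direction in which the jaws open and shut, and the axes are right-handed (so a half turn about z gives the same grasp; the last joint's range is limited). The gripper opens to 85 mm and grips with 20 to 120 N. Pads are 22 mm wide; open, the fingers measure 114 mm over their backs; the gripper's body (76 mm by 85 mm) begins 54 mm behind the grasp point. The pads swing forward as they close: fully open they stand 13 mm farther back than shut.
Start: joints at [-1.341, 0.291, -0.153, 1.127, 0, 1.431], TCP at [0.189, -0.49, 0.405] pointing down, gripper open.
Joint ranges: [-2.52, 2.52], [-0.91, 1.74], [-1.3, 1.37], [-1.96, 2.02], [-1.52, 1.47], [-3.14, 3.14]. Speed limits (rad/s): [2.22, 2.22, 2.79, 3.14, 3.14, 3.14].

## Interface

Orientations are given as a unit quaternion [w, x, y, z].
In Python, from rig import readout, viewer, ctrl gives the robot as it stands.
- The arm moves only by the shell command python3 -m pendant 'ROWS' [FORCE]. ROWS is JSON, a list of rows, each a list of 7 numbers: the turn, a rotation vector about the tool's x, y, z as a fraction of full scale, then the shift along the tool's x, y, z as a fraction of full scale, then the closure, from -1 (fully open) to 1 (shut), so that 0 is half open. A call has 1 to 8 rows; each row shifts and turns the commanded pose from where the row before left it, along the tool's axes as they then stand; what a row does not reach is not made up. Full scale, the value 1, is 0.02 m for a shift and 0.12 rad for a turn. A row lasts 1/10 s, in which the tool goes at most 50 mm and 8.59 degrees, less where a joint would pass 70% of its speed; a pose out of reach is approached as far as the arm can. A call with a number of a shift or a turn outside -1 to 1 is refused whole. A call with a gripper value outside its range is refused whole. The fingers move at their own pace and stop on an object; FORCE is the grip in N (left out, the last holds). Time passes only in rows, so rows that do not move let the fingers close. It gives the time, the measured TCP pose, the force and the opening at its end, in the units of the state.
- readout.observe(): the state, without advancing time (a new reading comes with each control period).
- viewer.capture(name): name is "scene" or "top"; returns the picture (480x640x3 uint8, blue, green, red); there is no depth.
- viewer.camera_model(name): a dict with "K" (3x3 intrinsics, pixels), "origin" and "orientation" of the camera in the world. Camera axes: x right, y down, z forward; pixel columns grow to the right and rows downward; lengths in m; the calibration is good to about 2 mm. A picture is of the moment at which its call begins. camera_model takes no time and is no camera call.
- ctrl.close_job(): hands the job in, once; it reports no verdict.
Trained networks look in the newest picture that a camera, given by its name, has taken for a name from the list of things; names that differ only in an ending like _2 or _b are one class to them, and where a whole thing is asked for, a point or a joint stands for the part that bears it (a point fixed in the world has none). Each returns a list of dicts, best first, with "p" (0 to 1); they miss things now and then, are a little off and sometimes report something else, mostly with a low value. They report only what shows in the picture. A call takes as long as a camera call. They do not tell look-alikes from the thing itself.
- viewer.regions_of(thing, camera): "pixels" (480x640 bool, what is visible of it) and "bbox" ([centre column, centre row, width, height] in pixels, round what is visible of it).
The state is a dict: "time_s": time; "q": joint angles; "qd": joint speeds; "effort": joint torques, N m; "tcp_pos": TCP position; "eef_rot": TCP orientation; "ft_force": force on the tool from outside, world axes, zero at the start; "moment": the same for the moment, N m; "grip_width": finger opening in m.
Only numpy, scipy, OpenCV 4.12 (cv2) and the standard library are available. Lean on these libraries where they do the work, as an engineer would, in place of code of your own. Each camera call takes 0.05 s, during which the arm holds its last target.

## Task

One of the two sloping food boxes stands open: lay the large loose lid squarely and fully down on its sloped rim, let go of it, then press each of the four snap tabs around the lid all the way down. Leave everything else on the bench where it is.

Things in the scene. Friction and masses are not known exactly. Their poses are not given: they have to be found in the camera images.
- box: the OPEN white food box, fixed on a wire stand; its mouth slopes 30 deg, low edge towards the robot. Origin: centre of the rim's top face, 125 mm above the bench; x up the slope, y level across it, z the mouth's normal. Rim outside 140 (x) x 170 (y) mm: a flat flange 14 mm wide, 6 mm thick; opening 112 x 142 mm, 80 mm deep, empty
- closed_box: a second box on the same kind of stand, the same in shape and size and origin, already closed with a fixed lid of its own (handle 38 mm above the rim plane, tabs down). Nothing to do there; it does not move
- lid: the loose large white lid, 200 g, flat on the bench. Origin: centre of the face that rests on the rim (8 mm up at the start); z out of its top. Plate 136 (x) x 166 (y) mm, z 0 to 8. Below it a step 102 x 132 mm, z -8 to 0, enters the opening with 5 mm play a side; on the slope it may slide down by that play. Alike after a half turn
- lid_bar (a point): the middle of the lid's solid upright grip bar, which is 20 mm wide (x), 90 mm long (y) and runs from z = 8 to z = 38 mm above the lid's origin; this point is at z = 23 mm; axes as the lid's
- tab_a (a joint): snap tab in the middle of the lid's +x edge, a grey pad 40 mm along y, 16 mm along x, centred at x = +60 mm on the lid. Value 0 up (its top 8 mm above the plate), 0.006 m fully pressed (its top 2 mm above the plate). It slides along the lid's -z against about 4 N of friction and stays where it is left
- tab_a_top (a point): centre of the top face of tab a; moves with the tab and the lid; axes as the lid's
- tab_b (a joint): snap tab in the middle of the lid's +y edge, a grey pad 40 mm along x, 16 mm along y, centred at y = +75 mm on the lid. Value 0 up (its top 8 mm above the plate), 0.006 m fully pressed (its top 2 mm above the plate). It slides along the lid's -z against about 4 N of friction and stays where it is left
- tab_b_top (a point): centre of the top face of tab b; moves with the tab and the lid; axes as the lid's
- tab_c (a joint): snap tab in the middle of the lid's -x edge, a grey pad 40 mm along y, 16 mm along x, centred at x = -60 mm on the lid. Value 0 up (its top 8 mm above the plate), 0.006 m fully pressed (its top 2 mm above the plate). It slides along the lid's -z against about 4 N of friction and stays where it is left
- tab_c_top (a point): centre of the top face of tab c; moves with the tab and the lid; axes as the lid's
- tab_d (a joint): snap tab in the middle of the lid's -y edge, a grey pad 40 mm along x, 16 mm along y, centred at y = -75 mm on the lid. Value 0 up (its top 8 mm above the plate), 0.006 m fully pressed (its top 2 mm above the plate). It slides along the lid's -z against about 4 N of friction and stays where it is left
- tab_d_top (a point): centre of the top face of tab d; moves with the tab and the lid; axes as the lid's
- oil_bottle: green glass bottle, 56 mm across, 240 mm tall, standing. A bystander; origin: centre of its underside
- steel_cup: steel cup, 72 mm across the mouth, 100 mm tall, standing. A bystander; origin: centre of its underside
- jar: amber glass jar, 56 mm across, 95 mm tall, standing. A bystander; origin: centre of its underside
- cutter: steel pastry-cutter ring, 60 mm across, 45 mm tall, standing. A bystander; origin: centre of its underside
- bowl: small steel bowl, 110 mm across, 50 mm tall. A bystander; origin: centre of its underside
- small_lid: a smaller white lid, 90 x 120 mm, without tabs, grip bar to 30 mm high: it belongs to another box. A bystander; origin: centre of its underside
There are look-alikes about, which are no part of the job. What is shaped like the lid but turquoise is not meant. What is shaped like the part that bears box but red is not meant.

How it is judged:
By the outcome, as a careful person would: the job done as asked, in the order asked, and still so for the second after the job is handed in, with the robot touching nothing.
It also fails if it takes over 58 s, if anything falls off the work surface, if the arm or the gripper's body presses on something with over 40 N, if the wrist force passes 120 N, or if a joint passes its speed limit or range.

## Working session

There is one attempt and no reset: what is moved stays moved. The work goes in short steps, Python scripts to look and compute and a shell command to move; the robot and the scene stay as the last step left them, time stands still between calls to the robot, and variables do not carry over. Pictures are saved under pics/ and viewed, and the job is handed in when it is done.

```bash
ls; mkdir -p pics; python3 - <<'E'
from rig import readout, viewer, ctrl
import cv2
print(readout.observe())
for n in("scene","top"):
    cv2.imwrite(f"pics/{n}0.png",viewer.capture(n)); print(viewer.camera_model(n))
E
```

```text
pics
{'time_s': 0.0, 'q': array([-1.34131549e+00,  2.91310658e-01, -1.54119017e-01,  1.12669203e+00,
       -2.68900209e-05,  1.43149246e+00]), 'qd': array([ 0.0007479 , -0.00088997, -0.00108227, -0.00110119, -0.00084162,
        0.00106895]), 'effort': array([ 2.92957950e-03, -5.37141001e+01,  3.31374693e+01,  1.57434930e-02,
        2.51380943e-04, -1.86179426e-05]), 'tcp_pos': array([ 0.18920353, -0.48949997,  0.4041191 ]), 'eef_rot': array([-4.37067719e-04,  8.24767098e-01, -5.65472188e-01, -4.98304287e-04]), 'ft_force': array([-0.15604347,  0.24565115, -0.39667721]), 'moment': array([-0.04390981, -0.01976474, -0.01117962]), 'grip_width': 0.08553772926164369}
{'K': array([[548.47090507,   0.        , 323.56577584],
       [  0.        , 548.47090507, 243.65812352],
       [  0.        ,   0.        ,   1.        ]]), 'origin': array([ 1.0220809 , -0.72895121,  1.20339685]), 'orientation': array([-0.29658363,  0.88817378,  0.33337177, -0.10976679])}
{'K': array([[612.20854489,   0.        , 321.4166916 ],
       [  0.        , 612.20854489, 228.1565048 ],
       [  0.        ,   0.        ,   1.        ]]), 'origin': array([ 0.29021782, -0.06827598,  1.70277327]), 'orientation': array([-0.03925939,  0.71394356, -0.69780198,  0.04261097])}
```

View pics/scene0.png

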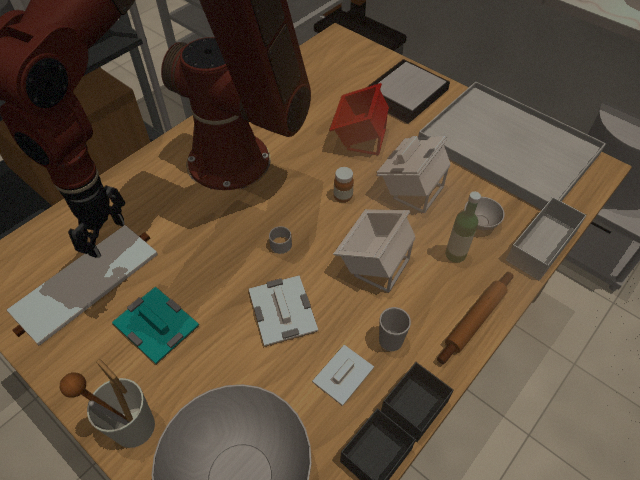

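View pics/top0.png

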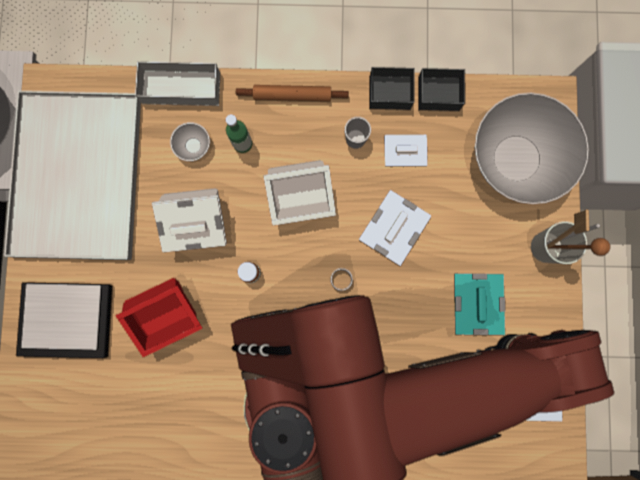

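The top view shows the white lid at about (397,228) and the open box at (300,193). In the scene view they are at (283,310) and (376,248). The turquoise lid and the red box are look-alikes.

```bash
python3 - <<'E'
from rig import readout, viewer, ctrl
import cv2, numpy as np, pickle
out={}
for n in("top","scene"):
    im=viewer.capture(n); out[n]=im; vis=im.copy()
    for th,c in (("lid",(0,0,255)),("box",(255,0,0)),("closed_box",(0,255,0)),("lid_bar",(255,0,255))):
        r=viewer.regions_of(th,n); out[n,th]=r
        print(n,th,[(round(d['p'],2),np.round(d['bbox']).tolist(),int(d['pixels'].sum())) for d in r])
        for d in r:
            cs,_=cv2.findContours(d['pixels'].astype(np.uint8),0,1); cv2.drawContours(vis,cs,-1,c,1)
    cv2.imwrite(f"pics/m_{n}.png",vis)
    z=vis[140:260,230:450] if n=="top" else vis[190:360,230:430]
    cv2.imwrite(f"pics/mz_{n}.png",cv2.resize(z,None,fx=3.5,fy=3.5,interpolation=cv2.INTER_NEAREST))
pickle.dump(out,open("obs0.pkl","wb"))
print(readout.observe()['time_s'])
E
```

```text
top lid [(0.82, [395.0, 228.0, 70.0, 76.0], 2873), (0.78, [478.0, 304.0, 56.0, 59.0], 3050)]
top box [(0.93, [303.0, 194.0, 69.0, 63.0], 3570), (0.9, [159.0, 318.0, 90.0, 76.0], 4035), (0.53, [250.0, 273.0, 21.0, 26.0], 376)]
top closed_box [(0.56, [191.0, 220.0, 76.0, 64.0], 3583)]
top lid_bar [(0.94, [478.0, 304.0, 55.0, 60.0], 3069), (0.59, [394.0, 230.0, 71.0, 76.0], 2833)]
scene lid [(0.96, [156.0, 325.0, 87.0, 75.0], 3507), (0.94, [283.0, 312.0, 69.0, 70.0], 3346)]
scene box [(0.92, [374.0, 242.0, 80.0, 72.0], 3876), (0.72, [257.0, 314.0, 12.0, 18.0], 107), (0.58, [360.0, 115.0, 55.0, 59.0], 2549)]
scene closed_box [(0.59, [413.0, 169.0, 71.0, 54.0], 3123)]
scene lid_bar [(0.94, [157.0, 326.0, 87.0, 79.0], 3462), (0.86, [284.0, 309.0, 71.0, 69.0], 3277)]
0.6
```

View pics/mz_top.png

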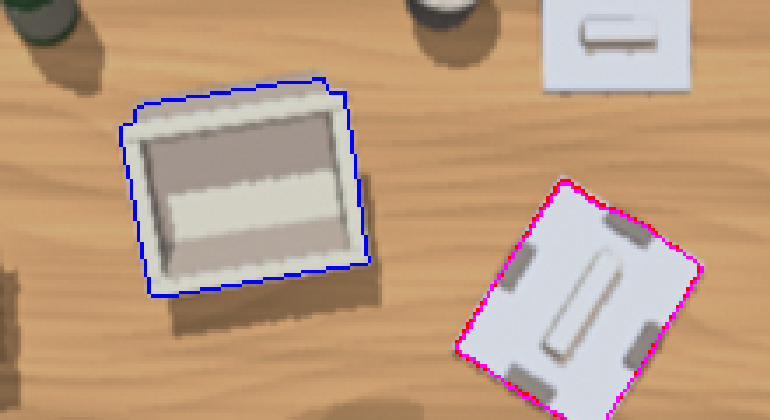

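View pics/mz_scene.png

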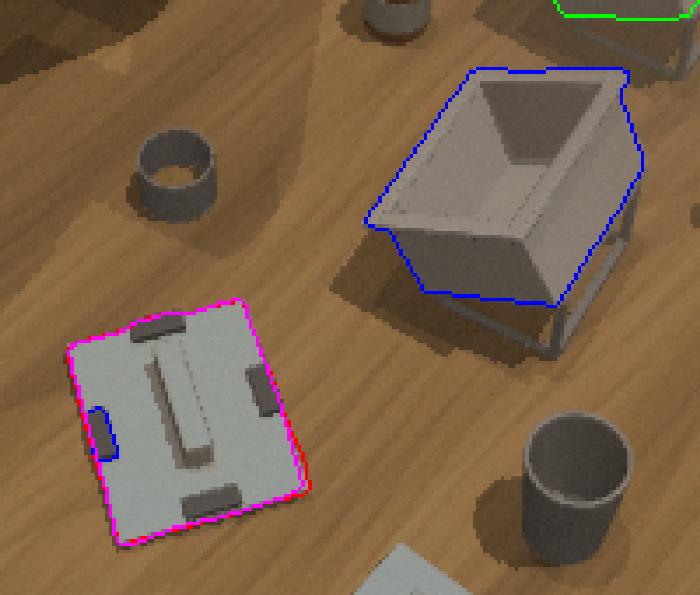

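```bash
cat > h.py <<'E'
import numpy as np, cv2, pickle
from scipy.spatial.transform import Rotation as R
from scipy.optimize import least_squares
from rig import readout, viewer, ctrl
def quat(q): return R.from_quat([q[1],q[2],q[3],q[0]])
def proj(n,P):
    m=viewer.camera_model(n); Rm=quat(m['orientation']).as_matrix()
    p=(np.atleast_2d(P)-m['origin'])@Rm; p=p@m['K'].T
    return p[:,:2]/p[:,2:]
def boxpts(c,s):
    return np.array([[c[0]+a*s[0]/2,c[1]+b*s[1]/2,c[2]+d*s[2]/2] for a in(-1,1) for b in(-1,1) for d in(-1,1)])
LID=[boxpts((0,0,4),(136,166,8)),boxpts((0,0,23),(20,90,30)),boxpts((60,0,12),(16,40,8)),boxpts((-60,0,12),(16,40,8)),boxpts((0,75,12),(40,16,8)),boxpts((0,-75,12),(40,16,8))]
LID=[l/1000 for l in LID]
def pose(p): # x,y,z,yaw,tilt ; x axis tilts up by tilt
    return R.from_euler('ZY',[p[3],-p[4]]), np.array(p[:3])
def silh(n,parts,Rt):
    S=8; im=np.zeros((480,640),np.uint8)
    for P in parts:
        h=cv2.convexHull(proj(n,Rt[0].apply(P)+Rt[1]).astype(np.float32))
        cv2.fillConvexPoly(im,np.round((h)*16).astype(np.int32),1,shift=4)
    return im
def rimwire():
    o=np.array([[70,85,0],[70,-85,0],[-70,-85,0],[-70,85,0]])/1000; i=np.array([[56,71,0],[56,-71,0],[-56,-71,0],[-56,71,0]])/1000
    return [o,i,o-[0,0,.006]]
def lidwire():
    return [np.array([l[k] for k in (1,3,7,5)]) for l in LID]
def draw(im,n,wires,Rt,c,s=3.5,off=(0,0)):
    for w in wires:
        q=proj(n,Rt[0].apply(w)+Rt[1]); q=((q+.5-np.array(off))*s*16-8).astype(np.int32)
        cv2.polylines(im,[q],True,c,1,cv2.LINE_AA,4)
E
python3 - <<'E'
from h import *
d=pickle.load(open('obs0.pkl','rb'))
from scipy.optimize import minimize
masks={"top":d["top","lid"][0]['pixels'],"scene":d["scene","lid"][1]['pixels']}
def edge(m): # signed dist
    m=m.astype(np.uint8); return cv2.distanceTransform(m,2,5)-cv2.distanceTransform(1-m,2,5)
def cost(p,ns=("top","scene")):
    c=0
    for n in ns:
        s=silh(n,LID,pose([p[0],p[1],p[2],p[3],0])).astype(bool); m=masks[n]
        c+=1-(s&m).sum()/(s|m).sum()
    return c
# start from top centroid at z=.016
from math import pi
def backproj(n,uv,z):
    m=viewer.camera_model(n); r=quat(m['orientation']).apply(np.linalg.inv(m['K'])@[uv[0],uv[1],1]); o=m['origin']
    return o+r*(z-o[2])/r[2]
b=backproj("top",(395.5,228),.016); print(b)
best=None
for y in np.arange(-1.5,1.6,.3):
    r=minimize(cost,[b[0],b[1],.008,y],method='Nelder-Mead',options=dict(initial_simplex=np.array([[b[0],b[1],.008,y]]+[[b[0]+a,b[1]+e,.008+f,y+g] for a,e,f,g in((.01,0,0,0),(0,.01,0,0),(0,0,.01,0),(0,0,0,.2))]),xatol=1e-5,fatol=1e-5))
    if best is None or r.fun<best.fun: best=r
print('lid',best.x,best.fun)
# z fixed
lidp=best.x
for zz in (.004,.008,.012):
    r=minimize(lambda q:cost([q[0],q[1],zz,q[2]]),[lidp[0],lidp[1],lidp[3]],method='Nelder-Mead',options=dict(initial_simplex=np.array([[lidp[0],lidp[1],lidp[3]]]*4)+np.vstack([np.zeros(3),np.diag([.004,.004,.05])])));print(zz,r.x,r.fun)
# box corners
zt=lambda a:np.array(a)/3.5-.5+.5/3.5*0+np.array([230,140]); zs=lambda a:np.array(a)/3.5-.5+np.array([230,190])
ct=[zt(a) for a in ((345,93),(369,263),(152,297),(121,126))]   # hi-right, lo-right, lo-left, hi-left
cs=[zs(a) for a in ((628,78),(525,236),(367,222),(474,69))]
# order world: +x=image up, left=+y: hi-right=(+x,-y)
C=np.array([[70,-85,0],[-70,-85,0],[-70,85,0],[70,85,0]])/1000
# scene: which corners? test by initial projection
p0=[*backproj("top",(300,193),.125),0.1,np.pi/6]
print('proj scene',proj("scene",pose(p0)[0].apply(C)+pose(p0)[1]).round(), np.round(cs))
pickle.dump(dict(lid=lidp,ct=ct,cs=cs,p0=p0),open('fit0.pkl','wb'))
E
```

```text
[ 0.4917971  -0.27965917  0.016     ]Traceback (most recent call last):
  File "<stdin>", line 21, in <module>
    res = _minimize_neldermead(fun, x0, args, callback, bounds=bounds,
                               **options)
    fsim[j] = func(sim[j])
              ~~~~^^^^^^^^
    fx = function(np.copy(x), *(wrapper_args + args))
  File "<stdin>", line 10, in cost
  File "h.py", line 19, in silh
    h=cv2.convexHull(proj(n,Rt[0].apply(P)+Rt[1]).astype(np.float32))
                     ~~~~^^^^^^^^^^^^^^^^^^^^^^^^
  File "h.py", line 7, in proj
    m=viewer.camera_model(n); Rm=quat(m['orientation']).as_matrix()
ValueError: time passes only in moves, steps and waits
```

```bash
python3 - <<'E'
from rig import readout,viewer
import pickle
pickle.dump({n:viewer.camera_model(n) for n in("top","scene")},open('cams.pkl','wb')); print(readout.observe()['time_s'])
E
sed -i 's/m=viewer.camera_model(n)/m=CAM[n]/; s/^def quat/CAM=pickle.load(open("cams.pkl","rb"))\ndef quat/' h.py
cat >> h.py <<'E'
def backproj(n,uv,z):
    m=CAM[n]; r=quat(m['orientation']).apply(np.linalg.inv(m['K'])@[uv[0],uv[1],1]); o=m['origin']
    return o+r*(z-o[2])/r[2]
E
cat > fit.py <<'E'
from h import *
d=pickle.load(open('obs0.pkl','rb'))
from scipy.optimize import minimize
masks={"top":d["top","lid"][0]['pixels'],"scene":d["scene","lid"][1]['pixels']}
def cost(p):
    c=0
    for n in masks:
        s=silh(n,LID,pose([p[0],p[1],p[2],p[3],0])).astype(bool); m=masks[n]
        c+=1-(s&m).sum()/(s|m).sum()
    return c
def nm(f,x,st):
    x=np.array(x); return minimize(f,x,method='Nelder-Mead',options=dict(initial_simplex=np.vstack([x,x+np.diag(st)]),xatol=1e-5,fatol=1e-5))
b=backproj("top",(395.5,228),.016)
best=min((nm(cost,[b[0],b[1],.008,y],[.01,.01,.01,.2]) for y in np.arange(-1.5,1.6,.3)),key=lambda r:r.fun)
lidp=best.x; print('lid',lidp,best.fun)
for zz in (.004,.008,.012):
    r=nm(lambda q:cost([q[0],q[1],zz,q[2]]),[lidp[0],lidp[1],lidp[3]],[.004,.004,.05]);print(zz,r.x,r.fun)
zt=lambda a:np.array(a)/3.5-.5+np.array([230,140]); zs=lambda a:np.array(a)/3.5-.5+np.array([230,190])
ct=np.array([zt(a) for a in ((345,93),(369,263),(152,297),(121,126))])
cs=np.array([zs(a) for a in ((628,78),(525,236),(367,222),(474,69))])
C=np.array([[70,-85,0],[-70,-85,0],[-70,85,0],[70,85,0]])/1000
p0=np.array([*backproj("top",(300,193),.125),0.1,np.pi/6])
def P(n,p): t=pose(p); return proj(n,t[0].apply(C)+t[1])
print(P("scene",p0).round(),cs.round())
for perm in ([0,1,2,3],[1,2,3,0],[2,3,0,1],[3,0,1,2]):
    f=lambda p:np.r_[(P("top",p)-ct).ravel(),(P("scene",p)-cs[perm]).ravel()]
    r=least_squares(f,p0,x_scale=[.01,.01,.01,.1,.1])
    f2=lambda q:f([*q,np.pi/6])
    r2=least_squares(f2,p0[:4],x_scale=[.01,.01,.01,.1])
    print(perm,r.x,r.cost,r2.x,r2.cost)
    if perm==[0,1,2,3] or r.cost<bc: bc=r.cost;bp=r.x; bp2=[*r2.x,np.pi/6]; print(r.fun.round(1))
pickle.dump(dict(lid=lidp,box=bp,box2=bp2),open('fit0.pkl','wb'))
for n,off,sz in (("top",(230,140),(220,130)),("scene",(230,190),(200,170))):
    z=cv2.resize(d[n][off[1]:off[1]+sz[1],off[0]:off[0]+sz[0]],None,fx=3.5,fy=3.5,interpolation=cv2.INTER_NEAREST)
    draw(z,n,rimwire(),pose(bp2),(0,0,255),3.5,off); draw(z,n,lidwire(),pose([*lidp,0]),(0,0,255),3.5,off)
    cv2.imwrite(f"pics/fit_{n}.png",z)
E
python3 fit.py
```

```text
0.6
lid [ 0.4943088  -0.27578308  0.01122812  1.01909021] 0.08497825987827679
0.004 [ 0.49243766 -0.27383224  1.028821  ] 0.1141511725971791
0.008 [ 0.49359135 -0.27480422  1.03184883] 0.09210838945962974
0.012 [ 0.49415598 -0.27568562  1.01900869] 0.08668646434221638
[[376. 261.]
 [333. 254.]
 [369. 211.]
 [412. 215.]] [[409. 212.]
 [380. 257.]
 [334. 253.]
 [365. 209.]]
[0, 1, 2, 3] [ 0.55863513 -0.01264886  0.12440134  0.78188137  1.04953038] 3057.968918979358 [ 0.55741347 -0.01069024  0.11921784  0.80914738] 3540.8134638227766
[-15.   -7.4  -3.9 -27.5  12.4   5.6  -0.3  28.9 -16.8  32.6 -20.2  18.1
  18.4 -30.8  17.7 -19. ]
[1, 2, 3, 0] [ 0.5591103  -0.01430738  0.12755832  0.1814536   0.52239405] 9.2849812197217 [ 0.5591112  -0.01430949  0.12755928  0.18136918] 9.286702239289555
[ 0.  -1.5  0.  -0.1 -1.3  0.2 -1.6 -0.7 -1.5  1.2 -1.9  1.1 -0.3  0.2
  0.5 -1.5]
[2, 3, 0, 1] [ 0.56006376 -0.01080167  0.11831246 -0.2021396  -1.09218389] 2556.9165663715607 [ 0.5568796  -0.00994752  0.1125576  -0.42725012] 3376.762882817019
[3, 0, 1, 2] [ 0.55721304 -0.00598468  0.10847186  0.7572158   1.75935207] 8119.186768774183 [ 5.51901085e-01 -3.81437906e-04  9.29240850e-02 -1.45720984e-01] 9844.221653225111
```

View pics/fit_top.png

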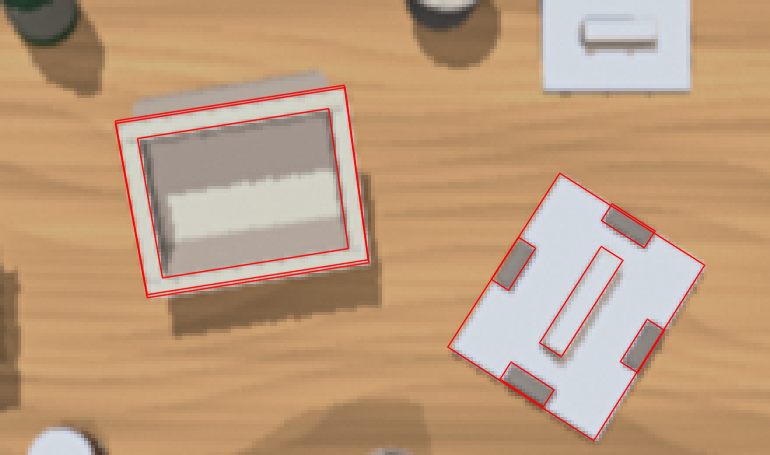

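View pics/fit_scene.png

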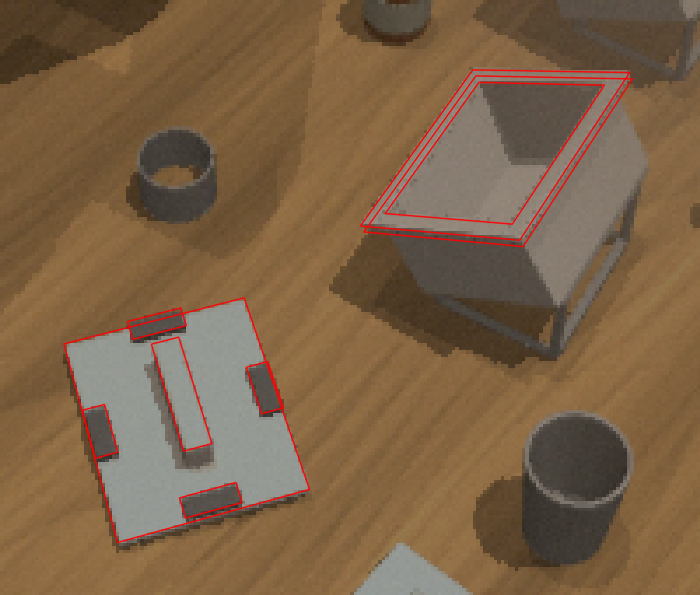

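```bash
cat >> h.py <<'E'
def icp(ims,wires,p0,free,win=3.0,it=6,verbose=True,skip=()):
    p=np.array(p0,float); G={}
    for n in ims:
        g=cv2.GaussianBlur(ims[n],(0,0),.7).astype(np.float32); G[n]=g
    for k in range(it):
        obs=[]
        for n in ims:
            t=pose(p)
            for wi,w in enumerate(wires):
              for e in range(4):
                if (n,wi,e) in skip: continue
                for s in np.linspace(.08,.92,25):
                    X=w[e]*(1-s)+w[(e+1)%4]*s
                    q=proj(n,t[0].apply(w)+t[1]); tg=q[(e+1)%4]-q[e]; nn=np.array([-tg[1],tg[0]])/np.linalg.norm(tg)
                    u=proj(n,t[0].apply(X)+t[1])[0]
                    o=np.arange(-win-.5,win+.51,.25); sp=u+o[:,None]*nn
                    v=cv2.remap(G[n],sp[:,0].astype(np.float32)[None],sp[:,1].astype(np.float32)[None],1)[0]
                    gr=np.linalg.norm(v[4:]-v[:-4],axis=1); oc=(o[4:]+o[:-4])/2
                    j=np.argmax(gr)
                    if gr[j]>15: obs.append((n,X,nn,u@nn+oc[j]))
        def f(x):
            pp=p.copy(); pp[free]=x; t=pose(pp); r=[]
            for n in ims:
                oo=[o for o in obs if o[0]==n]
                if not oo: continue
                u=proj(n,t[0].apply(np.array([o[1] for o in oo]))+t[1])
                r.append((u*np.array([o[2] for o in oo])).sum(1)-np.array([o[3] for o in oo]))
            return np.concatenate(r)
        r=least_squares(f,p[free],x_scale=[[.01,.01,.01,.1,.1][i] for i in free],loss='soft_l1',f_scale=.5)
        p[free]=r.x
    if verbose: print('icp',list(ims),p.round(4),'n',len(obs),'med|r|',np.median(abs(f(r.x))).round(2))
    return p
E
cat > fit2.py <<'E'
from h import *
d=pickle.load(open('obs0.pkl','rb')); F=pickle.load(open('fit0.pkl','rb'))
L0=[*F['lid'],0]; B0=F['box2']
bw=rimwire()[:2]; lw=lidwire()
res={}
for cams in (("top","scene"),("top",),("scene",)):
    ims={n:d[n] for n in cams}
    fr=[0,1,2,3] if len(cams)==2 else [0,1,3]
    L=icp(ims,lw,[L0[0],L0[1],.008 if len(cams)==1 else L0[2],L0[3],0],fr)
    B=icp(ims,bw,[B0[0],B0[1],.125,B0[3],np.pi/6],fr)
    res[cams]=(L,B)
pickle.dump(res,open('fit2.pkl','wb'))
L,B=res[("top","scene")]
for n,off,sz in (("top",(230,140),(220,130)),("scene",(230,190),(200,170))):
    z=cv2.resize(d[n][off[1]:off[1]+sz[1],off[0]:off[0]+sz[0]],None,fx=3.5,fy=3.5,interpolation=cv2.INTER_NEAREST)
    draw(z,n,rimwire(),pose(B),(0,0,255),3.5,off); draw(z,n,lidwire(),pose(L),(0,0,255),3.5,off)
    cv2.imwrite(f"pics/fitb_{n}.png",z)
E
python3 fit2.py
```

```text
icp ['top', 'scene'] [ 0.4941 -0.2766  0.0102  1.0247  0.    ] n 1151 med|r| 0.5
icp ['top', 'scene'] [ 0.5577 -0.0158  0.1289  0.1899  0.5236] n 388 med|r| 0.49
icp ['top'] [ 0.4937 -0.2774  0.008   1.0253  0.    ] n 575 med|r| 0.48
icp ['top'] [ 0.5585 -0.0155  0.125   0.184   0.5236] n 200 med|r| 0.25
icp ['scene'] [ 0.4938 -0.2754  0.008   1.0239  0.    ] n 577 med|r| 0.5
icp ['scene'] [ 0.5553 -0.0144  0.125   0.2082  0.5236] n 188 med|r| 1.42
```

```bash
cat > plan.py <<'E'
from h import *
import sys
# usage: goal pos (3), x-axis yaw, tilt, rows  -> tool z = -n, tool x = slope x
def toolR(yaw,tilt):
    r=R.from_euler('ZY',[yaw,-tilt]).as_matrix(); x=r[:,0]; z=-r[:,2]
    return R.from_matrix(np.c_[x,np.cross(z,x),z])
def plan(gp,gR,N,cl,st=None,after=False):
    s=readout.observe() if st is None else st
    p=np.array(s['tcp_pos']); r=quat(s['eef_rot']); p0=p.copy()
    rows=[]
    for k in range(N):
        rem=N-k
        dv=(r.inv()*gR).as_rotvec()/rem
        nr=r*R.from_rotvec(dv); base=nr if after else r
        sh=base.inv().apply((gp-p)/rem)
        row=np.r_[np.round(dv/.12,2),np.round(sh/.02,2)]
        row=np.clip(row,-1,1)
        nr=r*R.from_rotvec(row[:3]*.12); base=nr if after else r
        p=p+base.apply(row[3:]*.02); r=nr
        rows.append([float(a)+0.0 for a in row]+[cl])
    for i in range(0,N,8): print(str(rows[i:i+8]).replace(' ',''))
    print('final err mm',((p-gp)*1000).round(1),'deg',np.degrees((r.inv()*gR).magnitude()).round(2))
def err(gp,gR):
    s=readout.observe(); p=np.array(s['tcp_pos']); r=quat(s['eef_rot'])
    print('t',s['time_s'],'err world mm',((gp-p)*1000).round(1),'tool mm',(r.inv().apply(gp-p)*1000).round(1),'rotvec tool deg',np.degrees((r.inv()*gR).as_rotvec()).round(2),'F',np.round(s['ft_force'],1),'w',round(s['grip_width'],4))
LIDP=np.array([.494,-.2765,.008]); LY=1.0247
BOX=np.array([.558,-.0155,.126]); BY=.186; T=np.pi/6
E
python3 - <<'E'
from plan import *
plan(np.array([LIDP[0],LIDP[1],.27]),toolR(LY,0),22,0)
E
```

```text
[[0.0,0.0,-0.84,-0.2,-0.82,0.31,0],[0.0,0.0,-0.84,-0.12,-0.84,0.31,0],[0.0,0.0,-0.84,-0.03,-0.84,0.31,0],[0.0,0.0,-0.84,0.05,-0.84,0.31,0],[0.0,0.0,-0.84,0.14,-0.83,0.31,0],[0.0,0.0,-0.84,0.22,-0.82,0.31,0],[0.0,0.0,-0.84,0.3,-0.79,0.3,0],[0.0,0.0,-0.85,0.38,-0.76,0.31,0]]
[[0.0,0.0,-0.84,0.45,-0.71,0.3,0],[0.0,0.0,-0.85,0.52,-0.66,0.31,0],[0.0,0.0,-0.84,0.59,-0.61,0.3,0],[0.0,0.0,-0.85,0.65,-0.55,0.31,0],[0.0,0.0,-0.84,0.7,-0.48,0.3,0],[0.0,0.0,-0.85,0.74,-0.4,0.31,0],[0.0,0.0,-0.84,0.78,-0.33,0.3,0],[0.0,0.0,-0.85,0.81,-0.25,0.31,0]]
[[0.0,0.0,-0.84,0.83,-0.16,0.3,0],[0.0,0.0,-0.85,0.84,-0.08,0.31,0],[0.0,0.0,-0.84,0.85,0.01,0.3,0],[0.0,0.0,-0.85,0.84,0.09,0.31,0],[0.0,0.0,-0.84,0.82,0.18,0.3,0],[0.0,0.0,-0.85,0.81,0.26,0.31,0]]
final err mm [ 0.1 -0.  -0.1] deg 0.03
```

```bash
python3 -m pendant '[[0,0,-0.84,-0.2,-0.82,0.31,0],[0,0,-0.84,-0.12,-0.84,0.31,0],[0,0,-0.84,-0.03,-0.84,0.31,0],[0,0,-0.84,0.05,-0.84,0.31,0],[0,0,-0.84,0.14,-0.83,0.31,0],[0,0,-0.84,0.22,-0.82,0.31,0],[0,0,-0.84,0.3,-0.79,0.3,0],[0,0,-0.85,0.38,-0.76,0.31,0]]' 60
python3 - <<'E'
from plan import *
plan(np.array([LIDP[0],LIDP[1],.27]),toolR(LY,0),14,0)
E
```

```text
time_s: 1.4
tcp_pos: [0.3007, -0.4119, 0.3551]
eef_rot: [0.0, 0.981, -0.194, 0.0]
ft_force: [-0.3, 0.5, -0.6]
grip_width: 0.0427
[[0.0,0.0,-0.84,0.45,-0.71,0.3,0],[0.0,0.0,-0.84,0.52,-0.66,0.3,0],[0.0,0.0,-0.84,0.59,-0.6,0.3,0],[0.0,0.0,-0.84,0.65,-0.54,0.31,0],[0.0,0.0,-0.84,0.7,-0.48,0.3,0],[0.0,0.0,-0.84,0.74,-0.4,0.31,0],[0.0,0.0,-0.84,0.78,-0.33,0.3,0],[0.0,0.0,-0.84,0.81,-0.25,0.31,0]]
[[0.0,0.0,-0.85,0.83,-0.16,0.3,0],[0.0,0.0,-0.84,0.84,-0.08,0.31,0],[0.0,0.0,-0.85,0.84,0.01,0.3,0],[0.0,0.0,-0.84,0.84,0.09,0.31,0],[0.0,0.0,-0.85,0.82,0.18,0.3,0],[0.0,0.0,-0.84,0.8,0.25,0.31,0]]
final err mm [-0.   0.1 -0.1] deg 0.01
```

Tracking is accurate, and the "shift at start orientation" convention holds.

```bash
python3 -m pendant '[[0,0,-0.84,0.45,-0.71,0.3,0],[0,0,-0.84,0.52,-0.66,0.3,0],[0,0,-0.84,0.59,-0.6,0.3,0],[0,0,-0.84,0.65,-0.54,0.31,0],[0,0,-0.84,0.7,-0.48,0.3,0],[0,0,-0.84,0.74,-0.4,0.31,0],[0,0,-0.84,0.78,-0.33,0.3,0],[0,0,-0.84,0.81,-0.25,0.31,0]]' >/dev/null
python3 -m pendant '[[0,0,-0.85,0.83,-0.16,0.3,0],[0,0,-0.84,0.84,-0.08,0.31,0],[0,0,-0.85,0.84,0.01,0.3,0],[0,0,-0.84,0.84,0.09,0.31,0],[0,0,-0.85,0.82,0.18,0.3,0],[0,0,-0.84,0.8,0.25,0.31,0]]'
python3 - <<'E'
from plan import *
err(np.array([LIDP[0],LIDP[1],.27]),toolR(LY,0))
print(readout.observe()['q'].round(2))
for n in("top","scene"): cv2.imwrite(f"pics/a_{n}.png",viewer.capture(n))
E
```

```text
time_s: 2.8
tcp_pos: [0.4946, -0.2772, 0.2699]
eef_rot: [0.0, 0.872, 0.49, 0.0]
ft_force: [-1.1, 0.2, -0.2]
grip_width: 0.0427
t 2.8 err world mm [-0.6  0.7  0.1] tool mm [ 0.3 -0.9 -0.1] rotvec tool deg [ 0.01  0.   -0.01] F [-1.1  0.2 -0.2] w 0.0427
[-0.64  0.48 -0.25  0.85 -0.   -0.09]
```

View pics/a_scene.png

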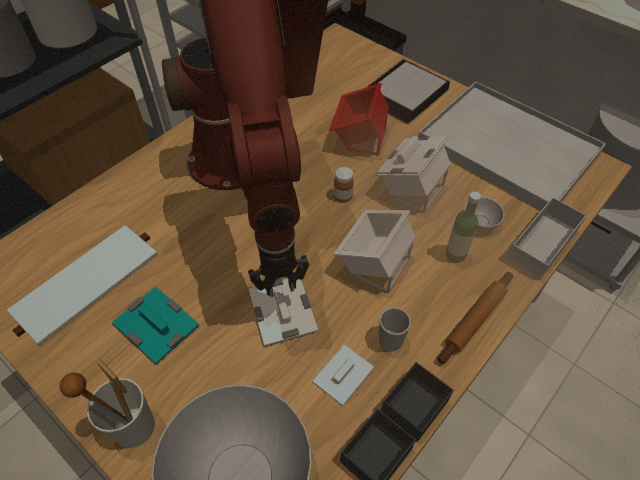

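The gripper is above the white lid in the scene view, around (285,290), with the jaws across the bar. Next I descend and grip.

```bash
python3 -m pendant '[[0,0,0,0,0,0.9,0],[0,0,0,0,0,0.9,0],[0,0,0,0,0,0.9,0],[0,0,0,0,0,0.7,0],[0,0,0,0,0,0.4,0],[0,0,0,0,0,0,0]]'
python3 -m pendant '[[0,0,0,0,0,0,1],[0,0,0,0,0,0,1],[0,0,0,0,0,0,1],[0,0,0,0,0,0,1],[0,0,0,0,0,0,1],[0,0,0,0,0,0,1]]' 60

```

```text
time_s: 3.5
tcp_pos: [0.4934, -0.2777, 0.1934]
eef_rot: [-0.001, 0.873, 0.488, -0.0]
ft_force: [-0.2, -0.4, 0.5]
grip_width: 0.0426
time_s: 4.1
tcp_pos: [0.4943, -0.2779, 0.1951]
eef_rot: [0.001, 0.873, 0.488, 0.0]
ft_force: [-1.8, 0.2, 7.0]
grip_width: 0.0193
```

```bash
python3 -m pendant '[[0,0,0,0,0,-0.2,1],[0,0,0,0,0,-0.5,1],[0,0,0,0,0,-1,1],[0,0,0,0,0,-1,1],[0,0,0,0,0,-1,1],[0,0,0,0,0,-1,1],[0,0,0,0,0,-1,1],[0,0,0,0,0,-1,1]]'
python3 -m pendant '[[0,0,0,0,0,-1,1],[0,0,0,0,0,-1,1],[0,0,0,0,0,-0.7,1],[0,0,0,0,0,0,1]]'
python3 - <<'E'
from plan import *
for n in("top","scene"): cv2.imwrite(f"pics/b_{n}.png",viewer.capture(n))
g=toolR(BY,T); n=-g.as_matrix()[:,2]
gp=BOX+n*(.08+.187)+g.apply([0,.00085,0])
print(gp); plan(gp,g,18,1)
E
```

```text
time_s: 4.9
tcp_pos: [0.4938, -0.2774, 0.3296]
eef_rot: [0.0, 0.873, 0.488, 0.0]
ft_force: [-0.4, -0.8, -1.9]
grip_width: 0.0192
time_s: 5.3
tcp_pos: [0.4943, -0.2778, 0.3846]
eef_rot: [0.002, 0.873, 0.488, 0.001]
ft_force: [-0.2, 0.0, -1.7]
grip_width: 0.0187
[ 0.42695982 -0.04102341  0.35722878]
[[-0.1,0.23,0.38,0.46,-0.5,0.07,1],[-0.1,0.23,0.38,0.44,-0.52,0.08,1],[-0.1,0.23,0.38,0.41,-0.54,0.08,1],[-0.1,0.23,0.38,0.38,-0.56,0.08,1],[-0.1,0.23,0.38,0.36,-0.58,0.09,1],[-0.1,0.23,0.38,0.33,-0.6,0.09,1],[-0.1,0.23,0.38,0.29,-0.61,0.09,1],[-0.1,0.23,0.38,0.26,-0.63,0.09,1]]
[[-0.1,0.23,0.37,0.23,-0.64,0.09,1],[-0.1,0.23,0.38,0.2,-0.65,0.09,1],[-0.1,0.23,0.37,0.17,-0.66,0.09,1],[-0.1,0.23,0.38,0.14,-0.67,0.08,1],[-0.1,0.23,0.37,0.11,-0.67,0.08,1],[-0.1,0.22,0.37,0.07,-0.68,0.07,1],[-0.11,0.23,0.38,0.04,-0.68,0.07,1],[-0.1,0.22,0.37,0.01,-0.69,0.06,1]]
[[-0.11,0.23,0.38,-0.02,-0.68,0.05,1],[-0.1,0.22,0.37,-0.06,-0.69,0.04,1]]
final err mm [-0.   0.1 -0.1] deg 0.04
```

View pics/b_scene.png

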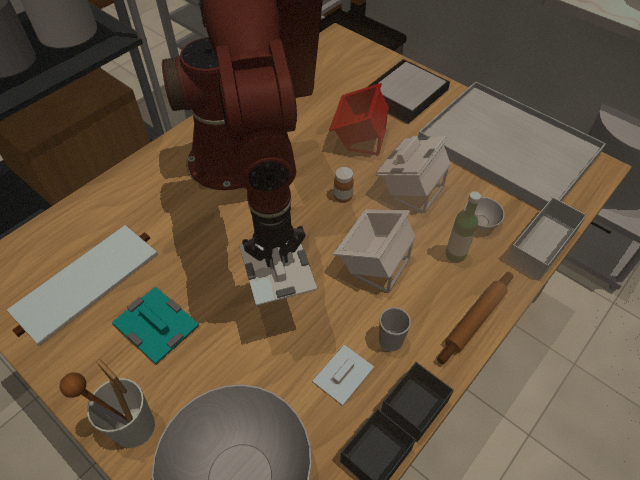

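The lid is held level in the scene view at (278,270). I'll transfer it with extra height for clearance.

```bash
python3 - <<'E'
from plan import *
g=toolR(BY,T); n=-g.as_matrix()[:,2]
gp=BOX+n*(.115+.187)+g.apply([0,.00085,0])
print(gp); plan(gp,g,16,1)
E
```

```text
[ 0.40976167 -0.04425968  0.38753967]
[[-0.11,0.26,0.42,0.48,-0.61,-0.02,1],[-0.11,0.26,0.42,0.45,-0.63,-0.01,1],[-0.11,0.26,0.42,0.42,-0.65,-0.01,1],[-0.12,0.26,0.43,0.39,-0.67,0.0,1],[-0.11,0.26,0.42,0.35,-0.69,0.0,1],[-0.12,0.26,0.43,0.32,-0.71,0.0,1],[-0.11,0.25,0.42,0.28,-0.72,0.0,1],[-0.12,0.26,0.43,0.24,-0.74,0.0,1]]
[[-0.11,0.25,0.42,0.21,-0.75,0.0,1],[-0.12,0.26,0.43,0.17,-0.76,-0.01,1],[-0.11,0.25,0.42,0.13,-0.76,-0.01,1],[-0.12,0.26,0.43,0.09,-0.77,-0.02,1],[-0.11,0.25,0.42,0.05,-0.77,-0.03,1],[-0.12,0.26,0.43,0.02,-0.77,-0.04,1],[-0.11,0.25,0.42,-0.02,-0.77,-0.05,1],[-0.12,0.26,0.43,-0.06,-0.77,-0.07,1]]
final err mm [ 0. -0.  0.] deg 0.04
```

```bash
python3 -m pendant '[[-0.11,0.26,0.42,0.48,-0.61,-0.02,1],[-0.11,0.26,0.42,0.45,-0.63,-0.01,1],[-0.11,0.26,0.42,0.42,-0.65,-0.01,1],[-0.12,0.26,0.43,0.39,-0.67,0.0,1],[-0.11,0.26,0.42,0.35,-0.69,0.0,1],[-0.12,0.26,0.43,0.32,-0.71,0.0,1],[-0.11,0.25,0.42,0.28,-0.72,0.0,1],[-0.12,0.26,0.43,0.24,-0.74,0.0,1]]'
python3 -m pendant '[[-0.11,0.25,0.42,0.21,-0.75,0,1],[-0.12,0.26,0.43,0.17,-0.76,-0.01,1],[-0.11,0.25,0.42,0.13,-0.76,-0.01,1],[-0.12,0.26,0.43,0.09,-0.77,-0.02,1],[-0.11,0.25,0.42,0.05,-0.77,-0.03,1],[-0.12,0.26,0.43,0.02,-0.77,-0.04,1],[-0.11,0.25,0.42,-0.02,-0.77,-0.05,1],[-0.12,0.26,0.43,-0.06,-0.77,-0.07,1]]'
python3 - <<'E'
from plan import *
g=toolR(BY,T); n=-g.as_matrix()[:,2]
gp=BOX+n*(.115+.187)+g.apply([0,.00085,0])
err(gp,g); print(readout.observe()['q'].round(2))
gp=BOX+n*(.035+.187)+g.apply([0,.00085,0]); plan(gp,g,6,1)
E
```

```text
time_s: 6.2
tcp_pos: [0.4509, -0.1602, 0.3838]
eef_rot: [-0.014, 0.945, 0.297, 0.133]
ft_force: [0.5, -0.1, -2.7]
grip_width: 0.0189
time_s: 7.0
tcp_pos: [0.409, -0.0437, 0.3865]
eef_rot: [-0.025, 0.962, 0.088, 0.257]
ft_force: [0.5, 0.5, -3.0]
grip_width: 0.0186
t 7.0 err world mm [ 0.8 -0.6  1.1] tool mm [ 1.1  0.7 -0.6] rotvec tool deg [-0.01  0.04 -0.2 ] F [ 0.5  0.5 -3. ] w 0.0186
[-0.39 -0.13 -0.76  0.49  0.27  1.07]
[[0.0,0.0,0.0,0.01,0.01,0.66,1],[0.0,0.0,-0.01,0.01,0.01,0.66,1],[0.0,0.0,0.0,0.01,0.0,0.66,1],[0.0,0.0,-0.01,0.01,0.01,0.66,1],[0.0,0.0,0.0,0.01,0.0,0.67,1],[0.0,0.01,-0.01,0.01,0.01,0.66,1]]
final err mm [ 0.  -0.1  0. ] deg 0.03
```

```bash
python3 -m pendant '[[0,0,0,0,0,0.66,1],[0,0,0,0,0,0.66,1],[0,0,0,0,0,0.66,1],[0,0,0,0,0,0.66,1],[0,0,0,0,0,0.66,1],[0,0,0,0,0,0.66,1],[0,0,0,0,0,0,1]]'
cat > look.py <<'E'
from plan import *
import sys
tag=sys.argv[1]; h=float(sys.argv[2])
g=toolR(BY,T); n=-g.as_matrix()[:,2]
gp=BOX+n*(h+.187)+g.apply([0,.00085,0]); err(gp,g)
s=readout.observe(); r=quat(s['eef_rot']); ze=r.apply([0,0,1]); 
lo=np.array(s['tcp_pos'])+r.apply([0,-.00085,.187])
lp=[*lo,BY,T]
ims={}
for c,off,sz in (("top",(220,110),(170,150)),("scene",(300,160),(150,150))):
    im=viewer.capture(c); ims[c]=im; cv2.imwrite(f"pics/{tag}_{c}_full.png",im)
    k=4
    z=cv2.resize(im[off[1]:off[1]+sz[1],off[0]:off[0]+sz[0]],None,fx=k,fy=k,interpolation=cv2.INTER_CUBIC)
    draw(z,c,rimwire()[:1],pose([*BOX,BY,T]),(0,0,255),k,off); draw(z,c,lidwire(),pose(lp),(0,255,0),k,off)
    cv2.imwrite(f"pics/{tag}_{c}.png",z)
pickle.dump((ims,lp),open(f'{tag}.pkl','wb'))
E
python3 look.py c .035
```

```text
time_s: 7.7
tcp_pos: [0.448, -0.0366, 0.3168]
eef_rot: [-0.025, 0.962, 0.089, 0.256]
ft_force: [0.3, -1.1, -2.1]
grip_width: 0.0193
t 7.7 err world mm [ 1.1 -0.2  1.4] tool mm [ 1.6  0.4 -0.7] rotvec tool deg [-0.09  0.23 -0.08] F [ 0.3 -1.1 -2.1] w 0.0193
```

View pics/c_top.png

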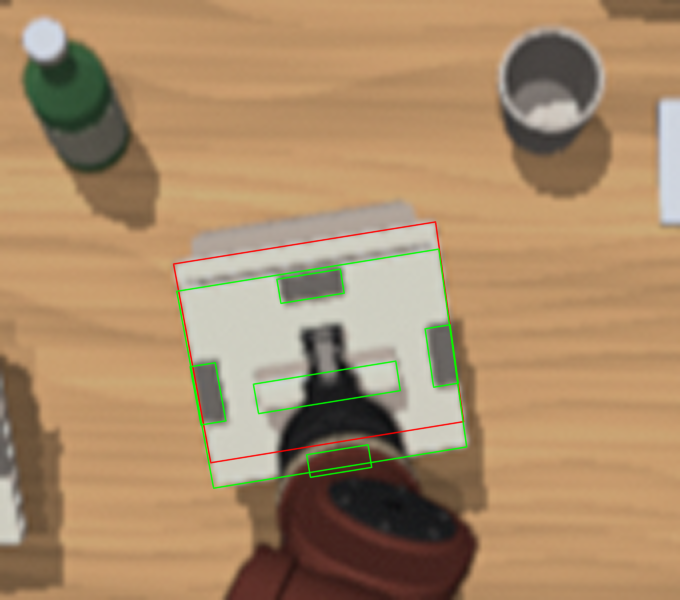

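View pics/c_scene.png

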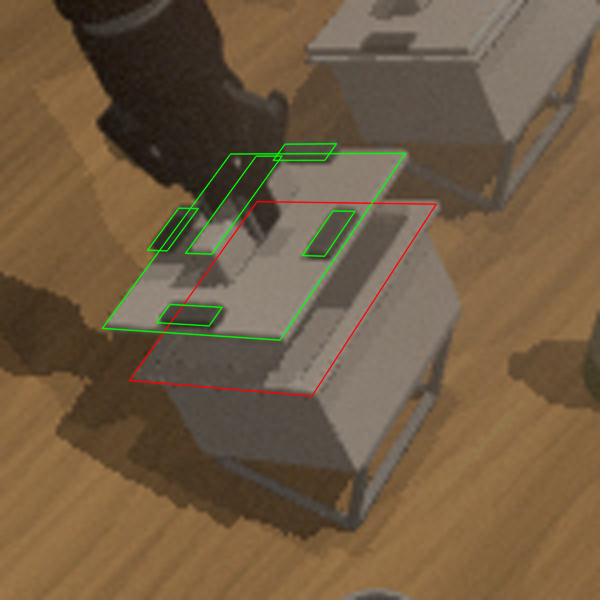

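The predicted wireframes match the real lid and box in both views: tabs at about (310,285), (210,393) and (441,355) in the top crop, and the lid edges in the scene crop. I'll descend with a +1 mm shift up the slope.

```bash
python3 -m pendant '[[0,0,0,0.05,0.02,0.6,1],[0,0,0,0,0,0.6,1],[0,0,0,0,0,0.1,1],[0,0,0,0,0,0,1]]'
python3 look.py d .009
```

```text
time_s: 8.2
tcp_pos: [0.4622, -0.0349, 0.2971]
eef_rot: [-0.024, 0.962, 0.089, 0.257]
ft_force: [0.7, -0.7, -2.0]
grip_width: 0.0192
t 8.2 err world mm [-0.4  0.4 -1.4] tool mm [-0.9 -0.5  1.1] rotvec tool deg [-0.    0.03 -0.04] F [ 0.7 -0.7 -2. ] w 0.0192
```

View pics/d_top.png

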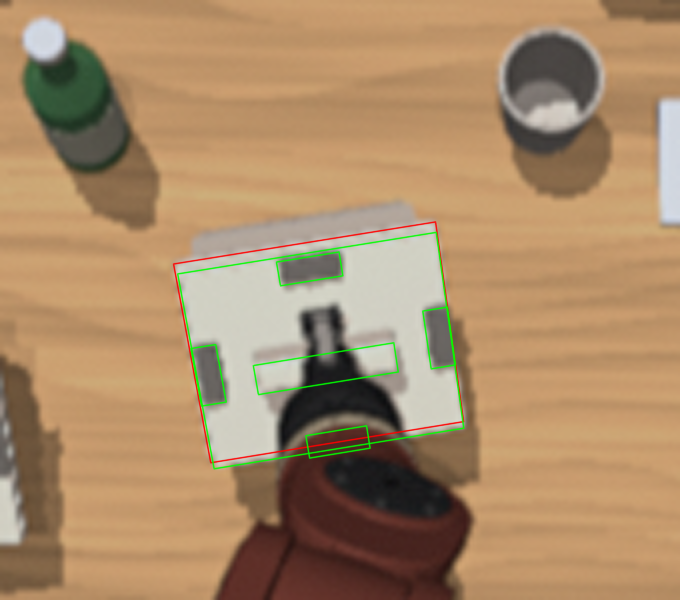

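View pics/d_scene.png

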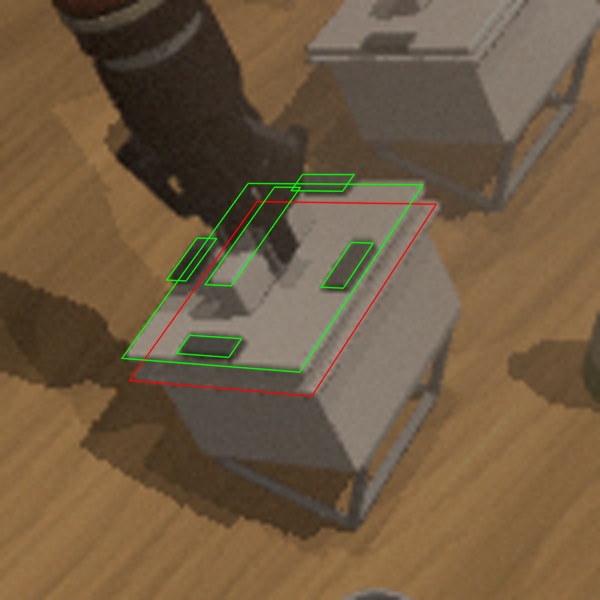

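Both views show the lid parallel to and centred over the rim.

```bash
python3 -m pendant '[[0,0,0,0,0,0.1,1],[0,0,0,0,0,0.1,1],[0,0,0,0,0,0.1,1],[0,0,0,0,0,0,1]]'
python3 -m pendant '[[0,0,0,0,0,0.08,1],[0,0,0,0,0,0.06,1],[0,0,0,0,0,0,1]]'
```

```text
time_s: 8.7
tcp_pos: [0.4655, -0.0343, 0.2916]
eef_rot: [-0.024, 0.962, 0.089, 0.258]
ft_force: [-1.0, 0.3, -2.5]
grip_width: 0.0187
time_s: 9.0
tcp_pos: [0.4669, -0.0341, 0.2892]
eef_rot: [-0.024, 0.962, 0.089, 0.258]
ft_force: [0.4, -0.3, -2.1]
grip_width: 0.0187
```

```bash
python3 -m pendant '[[0,0,0,0,0,0.05,1],[0,0,0,0,0,0,1]]'
python3 -m pendant '[[0,0,0,0,0,0.05,1],[0,0,0,0,0,0,1]]'
python3 -m pendant '[[0,0,0,0,0,0.05,1],[0,0,0,0,0,0,1]]'
```

```text
time_s: 9.2
tcp_pos: [0.4674, -0.034, 0.2885]
eef_rot: [-0.024, 0.962, 0.089, 0.258]
ft_force: [-0.5, -0.5, -2.2]
grip_width: 0.0188
time_s: 9.4
tcp_pos: [0.4678, -0.0339, 0.2878]
eef_rot: [-0.024, 0.962, 0.089, 0.258]
ft_force: [-2.9, 0.3, 0.1]
grip_width: 0.019
time_s: 9.6
tcp_pos: [0.4678, -0.0338, 0.2877]
eef_rot: [-0.024, 0.962, 0.089, 0.258]
ft_force: [-20.5, -1.6, 23.5]
grip_width: 0.019
```

Contact came square to the mouth (about 33 N, nearly along its normal) at the expected height. I'll back off slightly and release.

```bash
python3 -m pendant '[[0,0,0,0,0,-0.04,1],[0,0,0,0,0,0,0],[0,0,0,0,0,0,0],[0,0,0,0,0,0,0],[0,0,0,0,0,0,0]]'
python3 -m pendant '[[0,0,0,0,0,-0.3,0],[0,0,0,0,0,-0.8,0],[0,0,0,0,0,-1,0],[0,0,0,0,0,-1,0],[0,0,0,0,0,-1,0],[0,0,0,0,0,-1,0],[0,0,0,0,0,0,1]]'
python3 look.py e .0
```

```text
time_s: 10.1
tcp_pos: [0.4681, -0.0339, 0.2874]
eef_rot: [-0.024, 0.962, 0.089, 0.258]
ft_force: [0.3, 0.5, 0.3]
grip_width: 0.0426
time_s: 10.8
tcp_pos: [0.4177, -0.0436, 0.3781]
eef_rot: [-0.023, 0.961, 0.089, 0.259]
ft_force: [0.2, 0.1, -0.4]
grip_width: 0.029
t 10.8 err world mm [ 48.6  10.  -90.2] tool mm [ -2.5  -1.1 102.9] rotvec tool deg [ 0.13 -0.19  0.  ] F [ 0.2  0.1 -0.4] w 0.029
```

View pics/e_top_full.png

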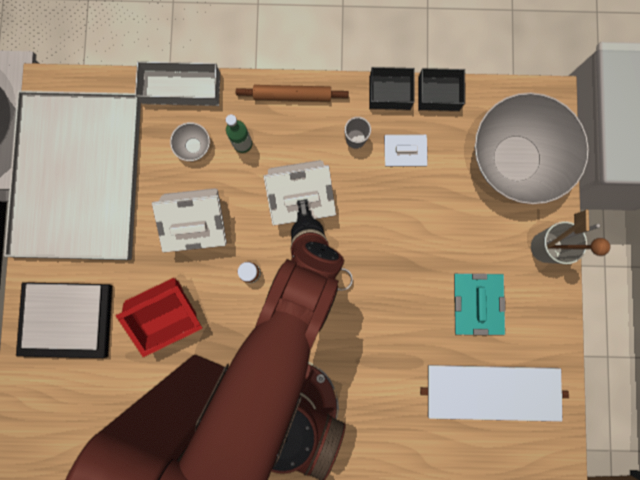

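View pics/e_scene_full.png

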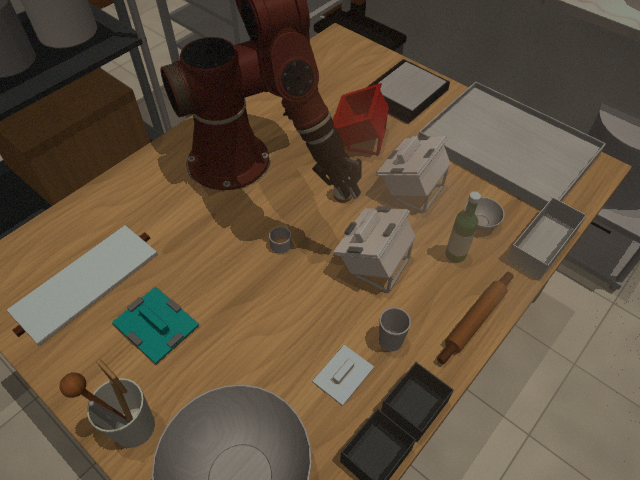

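```bash
python3 - <<'E'
from plan import *
ims,_=pickle.load(open('e.pkl','rb'))
p0=[*(BOX-[0,0,.001]),BY,T]
lw=lidwire()
sk=[("top",3,e) for e in range(4)]
L=icp(ims,lw,p0,[0,1,2,3],win=3,skip=sk)
L2=icp(ims,lw,p0,[0,1,2,3,4],win=3,skip=sk)
for c,off,sz in (("top",(250,150),(110,90)),("scene",(325,190),(105,110))):
    k=6
    z=cv2.resize(ims[c][off[1]:off[1]+sz[1],off[0]:off[0]+sz[0]],None,fx=k,fy=k,interpolation=cv2.INTER_CUBIC)
    draw(z,c,lidwire(),pose(p0),(0,255,0),k,off)
    cv2.imwrite(f"pics/e2_{c}.png",z)
E
```

```text
icp ['top', 'scene'] [ 0.5607 -0.0169  0.1278  0.1819  0.5236] n 1005 med|r| 0.75
icp ['top', 'scene'] [ 0.5606 -0.0169  0.1277  0.1824  0.5166] n 1005 med|r| 0.75
```

View pics/e2_top.png

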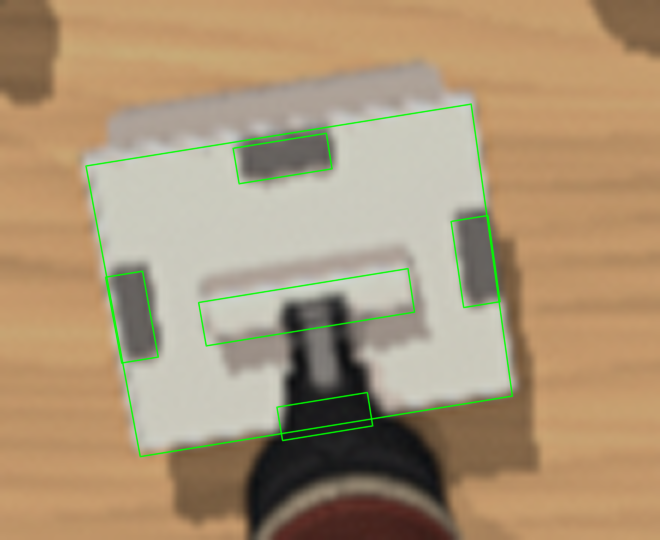

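View pics/e2_scene.png

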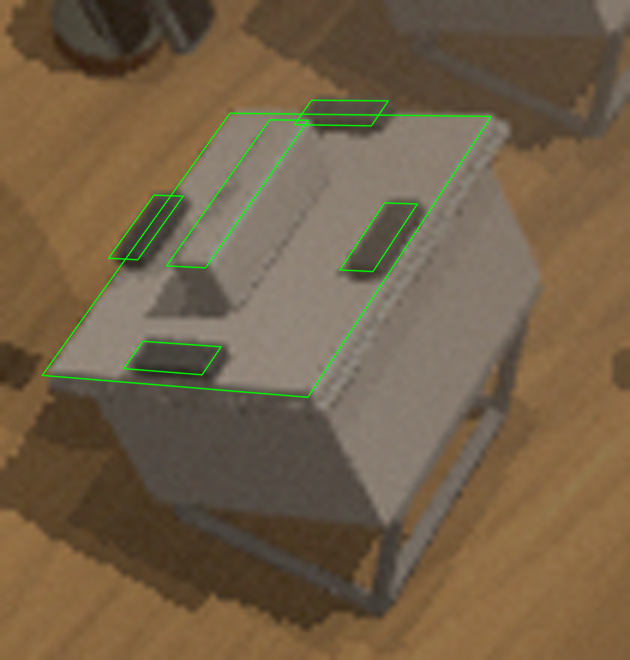

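The lid lies flat on the rim, and its fitted pose agrees with the TCP at release. All four tabs show up at 0. Next I'll press them, starting with tab a.

```bash
cat > tab.py <<'E'
from plan import *
import sys
L=np.array([.5602,-.0167,.1256]); g=toolR(.184,T)
Rl=R.from_euler('ZY',[.184,-T])
tab=dict(a=(.06,0),b=(0,.075),c=(-.06,0),d=(0,-.075))
def goal(t,h): x,y=tab[t]; return L+Rl.apply([x,y,.173+h])
if __name__=="__main__":
    s=readout.observe(); print('local tip',(Rl.inv().apply(np.array(s['tcp_pos'])-L)*1000-[0,0,173]).round(1),'t',s['time_s'],'Flocal',Rl.inv().apply(s['ft_force']).round(1))
    if len(sys.argv)>2: plan(goal(sys.argv[1],float(sys.argv[2])),g,int(sys.argv[3]),1)
E
python3 tab.py a .022 7
```

```text
local tip [-1.000e-01 -2.000e-01  1.164e+02] t 10.9 Flocal [ 0.5 -0.9  0.1]
[[0.0,0.0,0.0,0.43,0.0,0.67,1],[0.0,0.0,0.0,0.43,0.0,0.68,1],[0.0,0.0,0.0,0.43,0.0,0.67,1],[0.0,0.0,0.0,0.43,0.0,0.68,1],[0.0,0.0,0.0,0.43,0.0,0.67,1],[0.0,-0.01,0.0,0.43,0.0,0.68,1],[0.0,0.0,0.01,0.42,-0.01,0.67,1]]
final err mm [-0.1  0.   0. ] deg 0.0
```

```bash
python3 -m pendant '[[0,0,0,0.43,0,0.67,1],[0,0,0,0.43,0,0.68,1],[0,0,0,0.43,0,0.67,1],[0,0,0,0.43,0,0.68,1],[0,0,0,0.43,0,0.67,1],[0,0,0,0.43,0,0.68,1],[0,0,0,0.43,0,0.67,1],[0,0,0,0,0,0,1]]'
python3 tab.py
python3 -m pendant '[[0,0,0,0,0,0.1,1],[0,0,0,0,0,0.1,1],[0,0,0,0,0,0.1,1],[0,0,0,0,0,0,1]]'; python3 tab.py
python3 -m pendant '[[0,0,0,0,0,0.1,1],[0,0,0,0,0,0,1]]'; python3 tab.py

```

```text
time_s: 11.7
tcp_pos: [0.5162, -0.0246, 0.3222]
eef_rot: [-0.025, 0.962, 0.09, 0.257]
ft_force: [0.2, 0.3, 0.5]
grip_width: 0.0001
local tip [59.6  0.3 19.6] t 11.7 Flocal [0.4 0.2 0.3]
time_s: 12.1
tcp_pos: [0.5182, -0.0245, 0.319]
eef_rot: [-0.024, 0.962, 0.089, 0.258]
ft_force: [-0.7, -0.5, -0.3]
grip_width: 0.0001
local tip [59.6  0.  15.8] t 12.1 Flocal [-0.8 -0.4  0.1]
time_s: 12.3
tcp_pos: [0.5193, -0.0243, 0.3173]
eef_rot: [-0.024, 0.962, 0.089, 0.258]
ft_force: [-1.4, 0.5, 0.7]
grip_width: 0.0
local tip [59.8 -0.  13.8] t 12.3 Flocal [-0.7  0.7  1.3]
```

```bash
python3 -m pendant '[[0,0,0,0,0,0.1,1],[0,0,0,0,0,0,1]]' >/dev/null; python3 tab.py
python3 -m pendant '[[0,0,0,0,0,0.05,1],[0,0,0,0,0,0,1]]'>/dev/null; python3 tab.py
python3 -m pendant '[[0,0,0,0,0,0.05,1],[0,0,0,0,0,0,1]]'>/dev/null; python3 tab.py

```

```text
local tip [59.9 -0.  11.6] t 12.5 Flocal [ 0.3 -0.1  0.1]
local tip [59.9 -0.  10.8] t 12.7 Flocal [-0.6 -0.9  3.6]
local tip [59.9  0.  10.5] t 12.9 Flocal [-5.2  1.1 23.7]
```

```bash
python3 -m pendant '[[0,0,0,0,0,-0.05,1],[0,0,0,0,0,-1,1],[0,0,0,0,0,-1,1],[0,0,0,0,0,0,1]]'; python3 - <<'E'
from tab import *
ims={c:viewer.capture(c) for c in("top","scene")}
for c,off,sz in (("top",(250,150),(110,90)),("scene",(325,190),(105,110))):
    cv2.imwrite(f"pics/f_{c}.png",cv2.resize(ims[c][off[1]:off[1]+sz[1],off[0]:off[0]+sz[0]],None,fx=6,fy=6,interpolation=cv2.INTER_CUBIC))
pickle.dump(ims,open('f.pkl','wb'))
E
python3 tab.py b .022 8
```

```text
time_s: 13.3
tcp_pos: [0.5015, -0.0279, 0.3512]
eef_rot: [-0.023, 0.961, 0.089, 0.259]
ft_force: [0.5, -1.7, -0.0]
grip_width: -0.0001
local tip [60.2 -0.1 50.7] t 13.4 Flocal [-1.2 -0.1 -0. ]
[[0.0,0.0,0.0,-0.38,-0.47,0.18,1],[0.0,0.0,0.0,-0.38,-0.47,0.18,1],[0.0,0.0,0.0,-0.37,-0.47,0.18,1],[0.0,0.0,0.0,-0.38,-0.47,0.18,1],[0.0,0.0,0.0,-0.37,-0.47,0.18,1],[0.0,0.0,0.0,-0.38,-0.47,0.18,1],[0.0,0.0,0.0,-0.37,-0.47,0.18,1],[0.0,-0.01,0.01,-0.38,-0.47,0.17,1]]
final err mm [-0.1 -0.  -0. ] deg 0.01
```

View pics/f_scene.png

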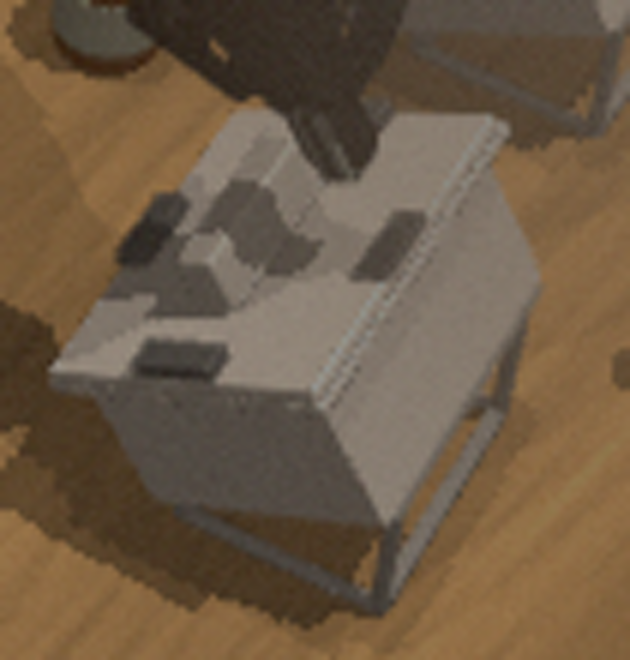

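View pics/f_top.png

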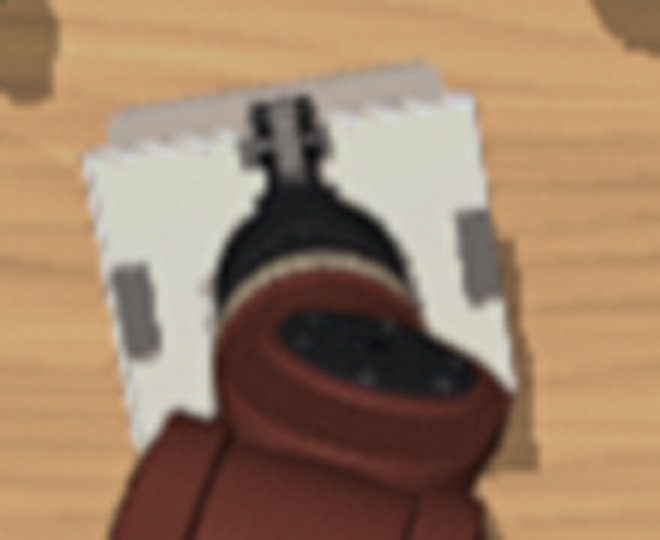

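Tab a now shows flat: at (390,245) in the scene crop it has no side face, while the other tabs still stand up. It bottomed firmly at 24 N. I'll move to b at constant height to clear the bar.

```bash
python3 -m pendant '[[0,0,0,-0.38,-0.47,0,1],[0,0,0,-0.38,-0.47,0,1],[0,0,0,-0.37,-0.47,0,1],[0,0,0,-0.38,-0.47,0,1],[0,0,0,-0.37,-0.47,0,1],[0,0,0,-0.38,-0.47,0,1],[0,0,0,-0.37,-0.47,0,1],[0,0,0,-0.38,-0.47,0,1]]'>/dev/null
python3 -m pendant '[[0,0,0,0,0,0.85,1],[0,0,0,0,0,0.75,1],[0,0,0,0,0,0,1]]'
python3 tab.py b .0112 4
```

```text
time_s: 14.5
tcp_pos: [0.4514, 0.0401, 0.2902]
eef_rot: [-0.024, 0.962, 0.09, 0.257]
ft_force: [-0.6, -0.2, 0.7]
grip_width: 0.0001
local tip [-1.3 75.7 17.8] t 14.5 Flocal [-0.1 -0.1  0.9]
[[0.0,0.0,0.0,0.02,0.01,0.08,1],[0.0,0.01,0.0,0.02,0.01,0.08,1],[-0.01,0.0,0.0,0.01,0.01,0.09,1],[0.0,0.01,0.01,0.02,0.01,0.08,1]]
final err mm [ 0.1 -0.1  0.1] deg 0.03
```

```bash
python3 -m pendant '[[0,0,0,0.03,0.02,0.08,1],[0,0,0,0.02,0.02,0.08,1],[0,0,0,0,0,0.09,1],[0,0,0,0,0,0.07,1],[0,0,0,0,0,0,1]]'>/dev/null; python3 tab.py
python3 -m pendant '[[0,0,0,0,0,0.04,1],[0,0,0,0,0,0,1]]'>/dev/null; python3 tab.py

```

```text
local tip [ 0.6 74.4 12.4] t 15.0 Flocal [-0.5 -0.5  0.7]
local tip [ 0.7 74.3 11.6] t 15.2 Flocal [-1.9  2.2  2.8]
```

```bash
python3 -m pendant '[[0,0,0,0,0,0.04,1],[0,0,0,0,0,0,1]]'>/dev/null; python3 tab.py
python3 -m pendant '[[0,0,0,0,0,0.04,1],[0,0,0,0,0,0,1]]'>/dev/null; python3 tab.py

```

```text
local tip [ 0.7 74.3 10.8] t 15.4 Flocal [-0.6  0.8  1.2]
local tip [ 0.7 74.3 10.5] t 15.6 Flocal [-3.2  1.4 19.9]
```

Tab b bottomed at the same 10.5 mm depth, with 20 N. Next is c.

```bash
python3 -m pendant '[[0,0,0,0,0,-0.1,1],[0,0,0,0,0,-0.9,1],[0,0,0,0,0,-1,1],[0,0,0,0,0,0,1]]' >/dev/null
python3 -m pendant '[[0,0,0,-0.38,0.46,0,1],[0,0,0,-0.38,0.46,0,1],[0,0,0,-0.38,0.47,0,1],[0,0,0,-0.38,0.46,0,1],[0,0,0,-0.38,0.47,0,1],[0,0,0,-0.38,0.46,0,1],[0,0,0,-0.38,0.47,0,1],[0,0,0,-0.38,0.46,0,1]]'>/dev/null
python3 -m pendant '[[0,0,0,0,0,0.85,1],[0,0,0,0,0,0.75,1],[0,0,0,0,0,0,1]]'
python3 tab.py c .0122 4
```

```text
time_s: 17.1
tcp_pos: [0.4154, -0.0437, 0.2594]
eef_rot: [-0.024, 0.962, 0.089, 0.257]
ft_force: [-0.2, 0.4, -0.2]
grip_width: -0.0002
local tip [-60.7  -0.   16.5] t 17.1 Flocal [-0.2  0.5 -0.1]
[[0.0,0.0,0.0,0.01,0.0,0.05,1],[0.0,0.0,0.0,0.01,0.0,0.06,1],[-0.01,0.01,0.0,0.01,0.0,0.05,1],[0.0,0.0,0.0,0.01,0.0,0.06,1]]
final err mm [ 0.1 -0.  -0. ] deg 0.04
```

```bash
python3 -m pendant '[[0,0,0,0.02,0,0.06,1],[0,0,0,0.01,0,0.06,1],[0,0,0,0,0,0.05,1],[0,0,0,0,0,0.06,1],[0,0,0,0,0,0,1]]'>/dev/null; python3 tab.py
python3 -m pendant '[[0,0,0,0,0,0.04,1],[0,0,0,0,0,0,1]]'>/dev/null; python3 tab.py
python3 -m pendant '[[0,0,0,0,0,0.04,1],[0,0,0,0,0,0,1]]'>/dev/null; python3 tab.py

```

```text
local tip [-59.4   0.1  13.5] t 17.6 Flocal [ 0.7 -0.2  2.8]
local tip [-59.4   0.1  12.6] t 17.8 Flocal [0.1 0.7 4. ]
local tip [-59.4   0.   11.7] t 18.0 Flocal [ 1.5 -0.6  1.9]
```

```bash
python3 -m pendant '[[0,0,0,0,0,0.04,1],[0,0,0,0,0,0,1]]'>/dev/null; python3 tab.py
python3 -m pendant '[[0,0,0,0,0,0.02,1],[0,0,0,0,0,0,1]]'>/dev/null; python3 tab.py
python3 -m pendant '[[0,0,0,0,0,0.02,1],[0,0,0,0,0,0,1]]'>/dev/null; python3 tab.py

```

```text
local tip [-59.4   0.   10.9] t 18.2 Flocal [0.2 0.3 1.3]
local tip [-59.4   0.   10.7] t 18.4 Flocal [ 0.5  1.1 10.4]
local tip [-59.4   0.1  10.6] t 18.6 Flocal [-1.9  0.1 20.9]
```

Tab c bottomed. Next is d.

```bash
python3 -m pendant '[[0,0,0,0,0,-0.1,1],[0,0,0,0,0,-0.9,1],[0,0,0,0,0,-1,1],[0,0,0,0,0,0,1]]' >/dev/null
python3 -m pendant '[[0,0,0,0.37,0.47,0,1],[0,0,0,0.37,0.47,0,1],[0,0,0,0.37,0.47,0,1],[0,0,0,0.37,0.47,0,1],[0,0,0,0.37,0.47,0,1],[0,0,0,0.37,0.47,0,1],[0,0,0,0.38,0.47,0,1],[0,0,0,0.37,0.47,0,1]]'>/dev/null
python3 -m pendant '[[0,0,0,0,0,0.85,1],[0,0,0,0,0,0.75,1],[0,0,0,0,0,0,1]]'
python3 tab.py d .0122 4
```

```text
time_s: 20.1
tcp_pos: [0.4804, -0.1081, 0.29]
eef_rot: [-0.024, 0.962, 0.089, 0.257]
ft_force: [-0.9, -0.1, 0.4]
grip_width: 0.0001
local tip [ -0.3 -75.2  17. ] t 20.1 Flocal [-0.5  0.1  0.8]
[[0.0,0.0,0.0,0.0,0.0,0.06,1],[0.0,0.0,0.0,0.0,0.0,0.06,1],[-0.01,0.01,0.0,0.01,-0.01,0.06,1],[0.0,0.0,0.01,0.0,0.0,0.06,1]]
final err mm [-0. -0. -0.] deg 0.04
```

```bash
python3 -m pendant '[[0,0,0,0,0,0.06,1],[0,0,0,0,0,0.06,1],[0,0,0,0,0,0.06,1],[0,0,0,0,0,0.06,1],[0,0,0,0,0,0.04,1],[0,0,0,0,0,0,1]]'>/dev/null; python3 tab.py
python3 -m pendant '[[0,0,0,0,0,0.03,1],[0,0,0,0,0,0,1]]'>/dev/null; python3 tab.py
python3 -m pendant '[[0,0,0,0,0,0.02,1],[0,0,0,0,0,0,1]]'>/dev/null; python3 tab.py

```

```text
local tip [  0.2 -75.2  12.6] t 20.7 Flocal [ 0.4 -0.   3.4]
local tip [  0.2 -75.2  11.9] t 20.9 Flocal [ 0.6 -0.8  4.1]
local tip [  0.1 -75.2  11.5] t 21.1 Flocal [ 0.9 -1.7  3.2]
```

```bash
python3 -m pendant '[[0,0,0,0,0,0.04,1],[0,0,0,0,0,0,1]]'>/dev/null; python3 tab.py
python3 -m pendant '[[0,0,0,0,0,0.02,1],[0,0,0,0,0,0,1]]'>/dev/null; python3 tab.py

```

```text
local tip [  0.2 -75.2  10.8] t 21.3 Flocal [ 1.4 -0.9  6.3]
local tip [  0.2 -75.1  10.7] t 21.5 Flocal [-0.6  0.5 14.1]
```

```bash
python3 -m pendant '[[0,0,0,0,0,0.02,1],[0,0,0,0,0,0,1]]'>/dev/null; python3 tab.py
python3 -m pendant '[[0,0,0,0,0,-0.1,1],[0,0,0,0,0,-0.9,1],[0,0,0,0,0,-1,1],[0,0,0,0,0,-1,1],[0,0,0,0,0,-1,1],[0,0,0,-0.5,0.8,-0.8,1],[0,0,0,-0.5,0.8,-0.8,1],[0,0,0,-0.5,0.8,-0.8,1]]' >/dev/null
python3 -m pendant '[[0,0,0,-0.5,0.8,0,1],[0,0,0,-0.5,0.8,0,1],[0,0,0,-0.5,0.8,0,1],[0,0,0,-0.5,0.8,0,1],[0,0,0,-0.5,0.8,0,1],[0,0,0,0,0,0,1]]'
python3 - <<'E'
from tab import *
ims={c:viewer.capture(c) for c in("top","scene")}
p0=[*L,.184,T]
icp(ims,lidwire()[:2],p0,[0,1,2,3],win=3)
for c,off,sz in (("top",(250,150),(110,90)),("scene",(325,190),(105,110))):
    cv2.imwrite(f"pics/g_{c}.png",cv2.resize(ims[c][off[1]:off[1]+sz[1],off[0]:off[0]+sz[0]],None,fx=6,fy=6,interpolation=cv2.INTER_CUBIC)); cv2.imwrite(f"pics/g_{c}_full.png",ims[c])
E
```

```text
local tip [  0.2 -75.1  10.6] t 21.7 Flocal [-2.2  1.  23.5]
time_s: 23.1
tcp_pos: [0.3761, -0.2588, 0.3538]
eef_rot: [-0.024, 0.962, 0.088, 0.257]
ft_force: [0.7, -0.2, 0.0]
grip_width: -0.0001
icp ['top', 'scene'] [ 0.5605 -0.0162  0.1299  0.1813  0.5236] n 327 med|r| 0.48
```

View pics/g_scene.png

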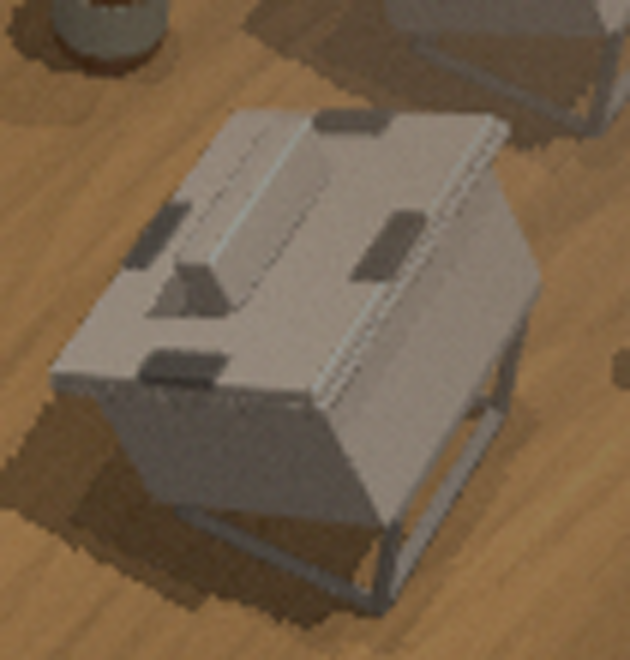

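View pics/g_top.png

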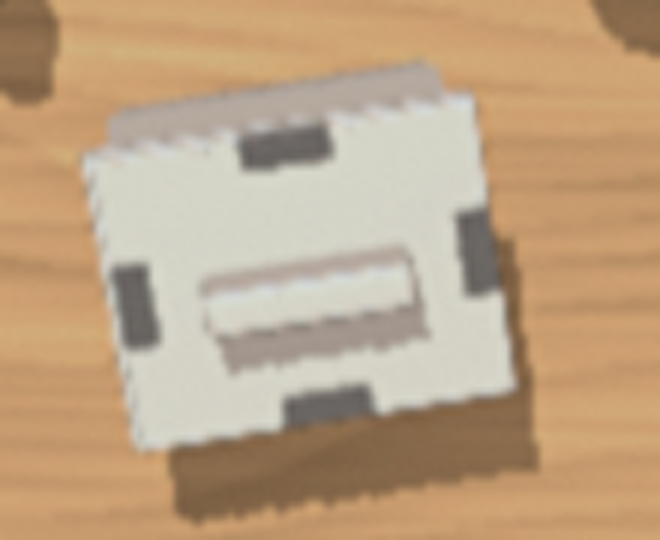

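View pics/g_scene_full.png

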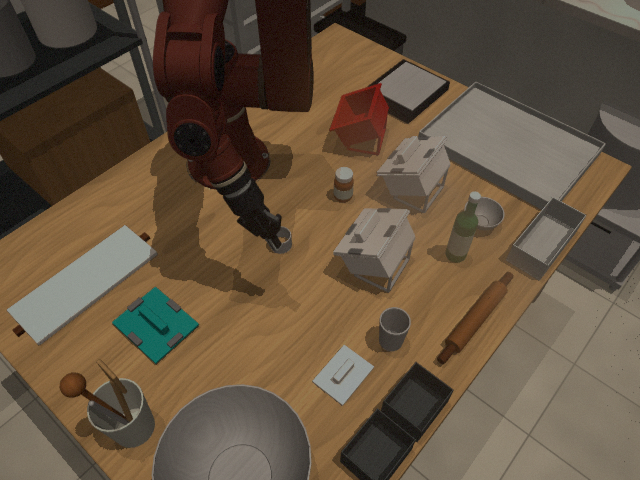

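All four tabs lie flat, at (350,120), (390,245), (185,368) and (157,235) in the scene crop. The lid is square on the rim, the gripper is clear, and the other things are where they were.

```bash
python3 -c "
from rig import ctrl; print(ctrl.close_job())"
```

```text
the job is handed in; nothing more can be done
None
```

I laid the white lid on the open box's sloped rim, let go of it, pressed tabs a, b, c and d in turn, backed the arm clear and handed the job in at about 23 s.

- **Tabs:** each one stopped hard at the same depth, fingertip 10.5–10.6 mm above the lid's origin by my calibration, under 20–24 N. Pictures taken before hand-in show all four flat. The nominal depth is 10 mm. I put the 0.5 mm down to calibration, because all four agree.
- **Lid:** it is fitted at about (0.560, -0.016), yaw 0.181 rad, against 0.184–0.186 rad for the box. That is within about 3 mm of the centre of the rim, and it did not slide when released. The camera fit put it 2–4 mm higher than the arm's contact height did, 0.128–0.130 m against 0.1256 m. I trusted the contact height.
- **Forces and the rest:** the highest force I read was about 33 N, when the lid touched the rim. I touched nothing else, and the other things look unmoved in the last scene picture.

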